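# Fit the bench scale's battery cell and shut its cover

### The job

The cafe's bench scale lies face down for a new battery. Fit the thick cell that lies beside it into the open battery bay: flat end pressed back against the coil spring, nub end rolled down past the retaining lip, so that the cell lies level on the floor of the bay and the spring, once you let go, holds the nub end home under the lip; then swing the battery cover fully shut over it. Do not knock or shift the small thin cell and the shot glass that stand nearby.

Things in the scene. Friction and masses are not known exactly. Their poses are not given: they have to be found in the camera images.
- cell: The thick battery cell to fit: black cylinder with bright metal ends, 34 mm diameter, 61.5 mm long with its nub, 0.14 kg, lying on the worktop. Origin: its middle, on its axis, 17 mm above the worktop. Its x axis runs along it towards the nub end, which has a narrow light ring round it; y and z are across it, rolled any way.
- cell_plus (a point): Tip of the nub (a bright button, 9.6 mm diameter, 1.5 mm proud of the shoulder), 30.75 mm from the cell's middle.
- cell_minus (a point): Middle of the cell's plain flat end, 30.75 mm from the cell's middle.
- scale: Grey bench scale, 184 mm (x) by 128 mm (y), lying face down on its steel pan; it cannot move. Origin on the worktop under its middle, z up. x runs along the battery bay from the spring end (-x) to the lip end (+x), roughly to the robot's right. Underside panel at z = 41 mm; four levelling feet, 25 mm diameter, stand on it at x = +-80, y = +-51 mm, up to z = 71 mm.
- bay_floor (a point): Point on the floor of the battery bay (scale frame z = 27 mm, 14 mm below the panel), midway along its finger recesses. The bay is an open trough 36.6 mm wide, x = -54 to +30.75 mm; the finger recesses beside it are as deep, from x = -25 to +20 mm and out to y = +-48 mm.
- seat (a point): Where the middle of the seated cell belongs (scale frame 0, 0, 44 mm), axes as the scale's: the seated cell's x axis lies along this x, its nub touching the end wall under the lip at x = +30.75 mm.
- lip_edge (a point): Middle of the free edge of the rigid retaining lip (scale frame x = 25.25, y = 0, z = 64 mm). The lip is 24 mm wide, its underside at z = 62.5 mm, 1.5 mm above the seated cell, its bevelled top at 66.5 mm at most. It overhangs the seated cell's shoulder by 4 mm.
- spring_wall (a point): Top of the low wall behind the coil spring, on its face (scale frame x = -54, y = 0, z = 54 mm).
- spring_tip (a point): Foremost point of the domed metal cap (14.4 mm diameter, 4 mm high) on the coil spring. Relaxed it is at scale frame x = -27.75, y = 0, z = 44 mm; pressed, it gives straight back towards -x by up to 11 mm, at 0.6 N per mm. With the cell seated it is pressed by 3 mm; the level cell's nub end clears the lip only with it pressed by 7.5 mm or more.
- cover (a joint): Angle of the black hinged battery cover in rad: 0 shut, 2.2 fully open. It starts open at about 2, leaning away from the bay beyond the lip end, and stays wherever it is left (hinge friction 0.05 N m). It cannot shut over a cell that is not down in its bay.
- cover_hinge (a point): Middle of the cover's hinge, whose line is parallel to the scale's y axis (scale frame x = 52, z = 44 mm). The cover opens upward and over towards +x.
- cover_edge (a point): Middle of the top edge of the cover's free end; when shut, 114 mm from the hinge towards -x and 25.5 mm above it (scale frame z = 69.5 mm). The cover is a hollow hood 45 mm wide, its flat top 14 to 114 mm from the hinge, with two thin side flaps out to y = +-50 mm at its foot.
- thin_cell: Small thin battery cell standing on end, 14.5 mm diameter, 50.5 mm high, of another size: leave it standing. Origin: centre of its foot.
- glass: Small clear shot glass, 49 mm diameter, 62 mm high, standing on the worktop: leave it alone. Origin: centre of its foot.
There are look-alikes about, which are no part of the job. There is more than one size of the cell; the one meant has the size given above.

How it is judged:
On the way, in this order (a step that is already met when the one before it is completed fails the run):
1. the cell lies level in the bay, nub under the lip, flat end on the pressed spring, let go (distance between cell and seat below 0.004 m and x of cell_plus in the frame of seat above 0.0275 m and angle between the x axis of cell and the x axis of seat, either way round below 0.08 rad and x of spring_tip in the frame of scale below -0.02925 m and contact force between the fingers and cell below 0.05 N), for 0.2 s.
2. the battery cover is shut (value of joint cover below 0.05 rad), for 0.2 s.
At the end, for the whole second after the job is handed in: The thick cell lies at rest in the bay, its middle within 4 mm of its seat and its axis within 0.08 rad of the bay's, nub end towards and under the lip, the spring pressed by at least 1.5 mm by its flat end; the cover is shut to within 0.05 rad (distance between cell and seat below 0.004 m and x of cell_plus in the frame of seat above 0.0275 m and angle between the x axis of cell and the x axis of seat, either way round below 0.08 rad and x of spring_tip in the frame of scale below -0.02925 m and value of joint cover below 0.05 rad and linear speed of cell below 0.02 m/s); the robot touches nothing.
It fails at once if the thin cell or the shot glass is knocked over or shifted by more than 20 mm (distance of any of thin_cell, glass from where it was at the start of the episode above 0.02 m or angle between any of thin_cell, glass's own z axis and vertical above 0.5 rad).
It also fails if it takes over 54 s, if anything falls off the work surface, if the arm or the gripper's body presses on something with over 40 N, if the wrist force passes 120 N, or if a joint passes its speed limit or range.

### The arm

A 6-joint arm with a two-finger parallel gripper is mounted at the origin on a cart in front of the work surface, level with it; the furniture and walls round the work are solid. World frame = base frame: x ahead of the robot, y to its left, z up, the work surface at z = 0. Lengths are in m, angles in rad, forces in N, time in s.
With the tool pointing down it reaches from about 0.25 to 0.725 m from the base axis. Payload 4 kg.
Tool frame: the origin (TCP) lies midway between the tips of the shut fingers; the grasp point (between the pads) lies 19 mm behind it; z points along the fingers, y is the line along which they close (so a half turn about z gives the same grasp; the last joint's range is limited). The gripper opens to 85 mm and grips with 20 to 120 N. Pads are 22 mm wide; open, the fingers measure 114 mm over their backs; the gripper's body (76 mm by 85 mm) begins 54 mm behind the grasp point. The pads swing forward as they close: fully open they stand 13 mm farther back than shut.
Start: joints at [1.161, 0.241, 0.005, 1.335, 0, 1.571], TCP at [0.199, 0.459, 0.231] pointing down, gripper open.
Joint ranges: [-2.72, 2.72], [-1.05, 1.87], [-1.09, 1.28], [-1.99, 2.15], [-1.42, 1.44], [-3.14, 3.14]. Speed limits (rad/s): [2.79, 2.79, 3.14, 3.14, 3.14, 3.14].

### API

Orientations are given as a unit quaternion [x, y, z, w].
In Python, from workcell import get_obs, camera, job_done, silhouettes gives the robot as it stands. The module is installed in compiled form; this text tells all that it offers.
- The arm moves only by the tool drive_tool, never from a script. Its argument "increments" is a list of rows, each a list of 3 entries, a list of its own where there are three numbers: the shift along the world's x, y, z in mm, then the turn, a rotation vector about the world's x, y, z in degrees, then the opening, from 0 (shut) to 1 (fully open). A call has 1 to 8 rows; each row shifts and turns the commanded pose from where the row before left it; what a row does not reach is not made up. A row lasts 1/12 s, in which the tool goes at most 41.7 mm and 7.16 degrees, less where a joint would pass 70% of its speed; a pose out of reach is approached as far as the arm can. A call is refused whole if a number of a shift passes 41.7 or a number of a turn 7.16, either way. A call with a gripper value outside its range is refused whole. The fingers move at their own pace and stop on an object; the grip force is fixed at half the most. Time passes only in rows, so rows that do not move let the fingers close. It gives the time, the measured TCP pose, the force, the opening and the grip force at its end, in the units of the state.
- get_obs(): the state, without advancing time (a new reading comes with each control period).
- camera(name): name is "scene" or "top" or "wrist"; returns a dict with "image" (420x560x3 uint8, red, green, blue), "K" (3x3 intrinsics, pixels), "k1" (the pictures are not rectified: a ray, as slopes to the right and down, at radius r is drawn at 1 + k1 r^2 times it, then the intrinsics apply), "view" (4x4, takes a point from world to camera coordinates). Camera axes: x right, y down, z forward; pixel columns grow to the right and rows downward; lengths in m; the calibration is good to about 2 mm. A picture is of the moment at which its call begins. There is no depth.
- job_done(): hands the job in; it is judged then, once.
Trained networks look in a picture, given as the dict that the camera call returned (one of the last four; its "shot" number tells which), for a name from the list of things; names that differ only in an ending like _2 or _b are one class to them, and where a whole thing is asked for, a point or a joint stands for the part that bears it (a point fixed in the world has none). Each returns a list of dicts, best first, with "conf" (0 to 1); they miss things now and then, are a little off and sometimes report something else, mostly with a low value. They report only what shows in the picture. A call takes as long as a camera call. They do not tell look-alikes from the thing itself.
- silhouettes(query, picture): "region" (420x560 bool, what is visible of it) and "bbox" ([left, top, right, bottom] in pixels, round what is visible of it).
The state is a dict: "clock": time; "joint_pos": joint angles; "joint_vel": joint speeds; "tau": joint torques, N m; "eef_pos": TCP position; "tool_rot": TCP orientation; "ft_force": force on the tool from outside, world axes, zero at the start; "ft_torque": the same for the moment, N m; "grip_width": finger opening in m; "grasp_force": force on a finger pad.
Only numpy, scipy, OpenCV 4.12 (cv2) and the standard library are available. Lean on these libraries where they do the work, as an engineer would, in place of code of your own. Each camera call takes 0.05 s, during which the arm holds its last target. There are 200 camera calls.

## Working session

There is one attempt and no reset: what is moved stays moved. The work goes in short steps, Python scripts to look and compute and a tool call to move; the robot and the scene stay as the last step left them, time stands still between calls to the robot, and variables do not carry over. Pictures are saved under pics/ and viewed, at most 10 in all, crops included, and the job is handed in when it is done.

Besides the shell and the picture viewer there is one more tool, called after "Request:" as name([rows], argument=value, ...), one row to a line, values as JSON. drive_tool: Moves the arm, as the interface text tells. Its arguments: {"type":"object","properties":{"increments":{"type":"array"}},"required":["increments"]}

```bash
mkdir -p pics; cat > h.py <<'E'
import numpy as np, cv2
from workcell import get_obs, camera, job_done, silhouettes
def save(c,n): cv2.imwrite('pics/'+n,c['image'][:,:,::-1])
def ray(c,uv):
    K=np.array(c['K']);d=np.array([(uv[0]-K[0,2])/K[0,0],(uv[1]-K[1,2])/K[1,1]]);s=d.copy()
    for _ in range(20): s=d/(1+c['k1']*(s@s))
    V=np.array(c['view']);R=V[:3,:3];return -R.T@V[:3,3], R.T@np.array([s[0],s[1],1])
def at(c,uv,z):
    o,d=ray(c,uv);return o+d*(z-o[2])/d[2]
def proj(c,p):
    V=np.array(c['view']);q=V[:3,:3]@np.array(p)+V[:3,3];s=q[:2]/q[2];s=s*(1+c['k1']*(s@s));K=np.array(c['K'])
    return np.array([K[0,0]*s[0]+K[0,2],K[1,1]*s[1]+K[1,2]])
def cen(m): 
    y,x=np.nonzero(m);return np.array([x.mean(),y.mean()])
E
python3 - <<'E'
from h import *
ims=[]
for n in ['top','scene']:
    c=camera(n);save(c,n+'0.png')
    V=np.array(c['view']);print(n,-V[:3,:3].T@V[:3,3],c['K'][0],c['k1'])
    for q in ['cell','scale','cover','thin_cell','glass','lip_edge','spring_tip']:
        for s in silhouettes(q,c)[:4]:
            print(q,round(s['conf'],2),s['bbox'],cen(s['region']).round(1),s['region'].sum(), at(c,cen(s['region']),0.017).round(3))
E
```

```text
top [0.3895949  0.02587377 1.53583679] [525.08298626   0.         287.33040369] -0.12738283836872244
cell 0.92 [228.8, 197.1, 245.4, 230.1] [237.8 214.1] 497 [0.496 0.199 0.017]
cell 0.75 [188.7, 230.9, 210.4, 241.1] [198.5 237. ] 267 [0.426 0.312 0.017]
scale 0.6 [266.2, 194.6, 347.0, 248.0] [304.  220.9] 3093 [0.48  0.006 0.017]
cover 0.66 [317.7, 208.5, 350.8, 242.2] [331.7 225.2] 676 [ 0.47  -0.074  0.017]
thin_cell 0.63 [263.6, 193.4, 348.8, 246.1] [303.8 221. ] 3147 [0.48  0.007 0.017]
glass 0.81 [385.8, 186.5, 403.9, 203.1] [396.2 193.8] 251 [ 0.565 -0.261  0.017]
lip_edge 0.61 [264.0, 194.0, 348.5, 250.0] [303.5 221. ] 3094 [0.48  0.008 0.017]
scene [-0.10829355 -0.60722415  0.67698535] [492.95343124   0.         273.75537317] -0.025992365472638796
cell 0.67 [211.7, 184.5, 256.9, 215.2] [233.2 197.7] 727 [0.501 0.209 0.017]
scale 0.64 [234.0, 189.3, 327.8, 272.6] [283.4 232. ] 4537 [0.497 0.025 0.017]
cover 0.64 [278.8, 209.8, 328.7, 244.2] [303.8 228.1] 1021 [0.541 0.005 0.017]
thin_cell 0.46 [250.1, 169.5, 256.9, 189.8] [254.7 180.3] 96 [0.594 0.237 0.017]
glass 0.98 [392.5, 259.2, 423.2, 296.4] [407.5 276.2] 873 [ 0.581 -0.246  0.017]
lip_edge 0.8 [232.0, 192.7, 331.8, 272.7] [283.4 232.1] 4502 [0.497 0.025 0.017]
lip_edge 0.36 [280.2, 203.4, 324.6, 249.5] [303.8 227.6] 1060 [0.543 0.006 0.017]
spring_tip 0.61 [270.9, 215.1, 274.3, 221.0] [271.2 217.9] 40 [0.513 0.083 0.017]
```

View pics/top0.png

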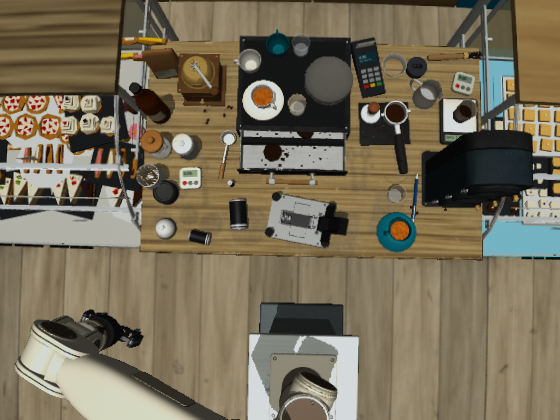

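View pics/scene0.png

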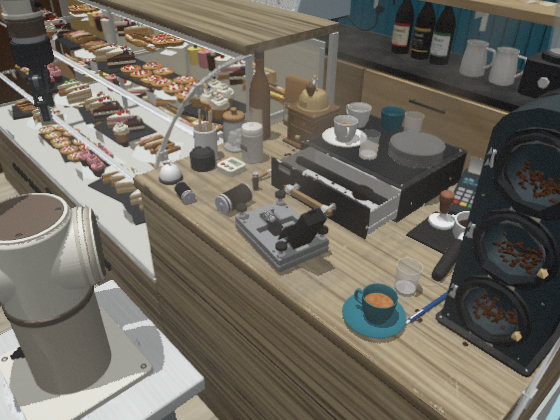

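The top view shows the scale at about (303,220), with its cover at (332,225). There is a big black cell at (238,213), which looks oversized at roughly 48x95 mm, and a smaller one at (200,237) of about 30x60 mm. The thin cell stands at (231,183) and the glass at (396,194). I'll move the wrist camera over the smaller cell to check.

Request:
drive_tool([
  [[30,-22,0],[0,0,0],1],
  [[30,-22,0],[0,0,0],1],
  [[30,-22,0],[0,0,0],1],
  [[30,-22,0],[0,0,0],1],
  [[30,-22,0],[0,0,0],1],
  [[20,-22,0],[0,0,0],1],
  [[0,0,0],[0,0,0],1],
])

```text
clock: 1.38
eef_pos: [0.3725, 0.3232, 0.2313]
tool_rot: [0.207, 0.978, -0.001, 0.001]
ft_force: [0.3, 0.2, 0.7]
grip_width: 0.0853
grasp_force: 0.0
```

```bash
python3 - <<'E'
from h import *
o=get_obs();print(o['eef_pos'],o['tool_rot'],o['joint_pos'],o['clock'])
c=camera('wrist');save(c,'w1.png')
V=np.array(c['view']);print(-V[:3,:3].T@V[:3,3],V[:3,:3],c['K'],c['k1'])
for q in ['cell','scale','thin_cell']:
    for s in silhouettes(q,c)[:4]:
        m=s['region'].astype(np.uint8)
        p=np.argwhere(m)[:,::-1]
        w=np.array([at(c,u,0.017)[:2] for u in p[::max(1,len(p)//3000)]],np.float32)*1000
        r=cv2.minAreaRect(w)
        print(q,round(s['conf'],2),s['bbox'],cen(m).round(1),r)
E
```

```text
[0.37254119 0.32316161 0.23129204] [ 2.06743094e-01  9.78394660e-01 -5.93905327e-04  9.10848835e-04] [ 0.71587418  0.22696919 -0.01274514  1.33093234 -0.00216958  1.13236418] 1.3833
[0.31218096 0.34915865 0.37431445] [[ 4.04165098e-01  9.14686016e-01 -2.57352967e-04]
 [ 8.83187407e-01 -3.90173826e-01  2.60277523e-01]
 [ 2.37971798e-01 -1.05422382e-01 -9.65533813e-01]] [[365.77297996   0.         278.32251567]
 [  0.         365.77297996 206.5363704 ]
 [  0.           0.           1.        ]] -0.02226205410779457
cell 0.7 [257.3, 205.8, 323.4, 252.0] [288.3 228.6] ((426.1227722167969, 309.2738952636719), (64.6536636352539, 37.588924407958984), 79.77140045166016)
cell 0.68 [177.8, 282.2, 259.6, 362.9] [219.  323.9] ((501.0419921875, 194.53965759277344), (107.54210662841797, 55.745357513427734), 5.543955326080322)
scale 0.94 [29.4, 315.4, 77.7, 419.3] [ 57.4 380.3] ((474.4275207519531, -10.033882141113281), (51.3937873840332, 147.39634704589844), 63.4534912109375)
thin_cell 0.4 [267.3, 363.9, 280.1, 370.8] [274.3 365.4] ((571.66015625, 228.9545135498047), (11.531791687011719, 9.543242454528809), 66.17829132080078)
```

View pics/w1.png

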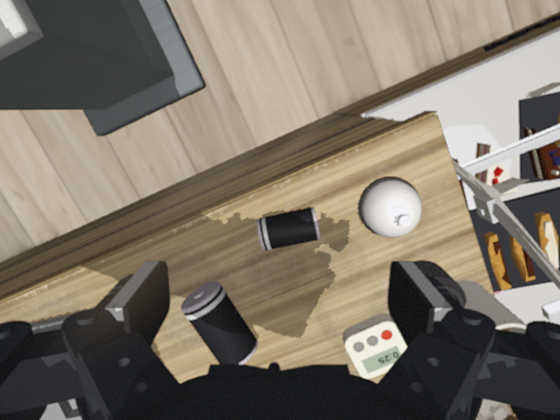

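The small cell lies at (288,228), measuring 64x37 mm in outline, which matches. The bigger one is a decoy. I'll zoom in to see which end has the nub.

```bash
python3 - <<'E'
import cv2
i=cv2.imread('pics/w1.png')
cv2.imwrite('pics/w1c.png',cv2.resize(i[195:265,245:335],None,fx=8,fy=8,interpolation=cv2.INTER_CUBIC))
E
```

```text
(no output)
```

View pics/w1c.png

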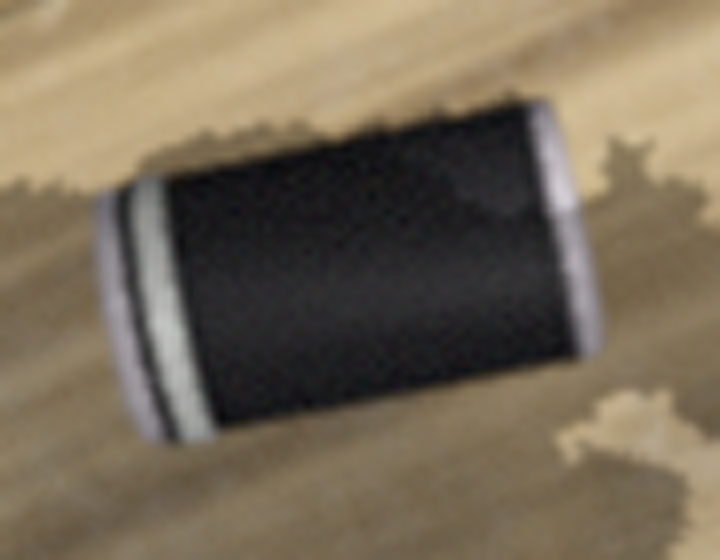

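Request:
drive_tool([
  [[4,-41,15],[0,0,3],1],
  [[4,-41,15],[0,0,3],1],
  [[4,-41,15],[0,0,3],1],
  [[4,-41,10],[0,0,3],1],
  [[4,-41,10],[0,0,3],1],
  [[0,-40,0],[0,0,3],1],
  [[0,-40,0],[0,0,3],1],
  [[0,0,0],[0,0,3],1],
])

```text
clock: 2.25
eef_pos: [0.388, 0.0445, 0.2943]
tool_rot: [-0.003, 1.0, -0.001, 0.001]
ft_force: [-0.9, 0.9, 0.3]
grip_width: 0.0857
grasp_force: 0.0
```

```bash
python3 - <<'E'
from h import *
o=get_obs();print(o['eef_pos'],o['tool_rot'],o['joint_pos'],o['clock'])
c=camera('wrist');save(c,'w2.png')
import pickle;pickle.dump({k:c[k] for k in('K','k1','view','image')},open('w2.pkl','wb'))
for q in ['cell','scale','cover','lip_edge','spring_tip','spring_wall']:
    for s in silhouettes(q,c)[:3]:
        print(q,round(s['conf'],2),s['bbox'],cen(s['region']).round(1),at(c,cen(s['region']),0.041).round(3))
E
```

```text
[0.38799941 0.04446279 0.29433725] [-2.53163872e-03  9.99995780e-01 -1.30356818e-03  5.75119801e-04] [ 1.16211695e-01  5.26270868e-04 -1.08828396e-01  1.46059458e+00
 -2.72078672e-03  1.11147254e-01] 2.25
cell 0.93 [470.9, 180.8, 538.7, 220.2] [502.5 199.8] [0.419 0.296 0.041]
cell 0.87 [386.2, 219.3, 429.8, 279.7] [406.1 242.4] [0.471 0.191 0.041]
scale 0.93 [109.3, 178.1, 346.4, 322.1] [241.7 246.1] [0.476 0.002 0.041]
scale 0.46 [278.1, 250.7, 294.9, 262.2] [285.4 254.8] [0.487 0.052 0.041]
cover 0.78 [108.5, 205.6, 215.2, 305.5] [167.3 250.9] [ 0.483 -0.085  0.041]
lip_edge 0.61 [111.2, 180.4, 346.3, 321.9] [241.8 245.9] [0.476 0.002 0.041]
spring_tip 0.45 [276.2, 249.8, 295.0, 260.3] [285.1 255. ] [0.487 0.052 0.041]
spring_wall 0.83 [109.7, 185.2, 344.2, 320.1] [242.1 245.8] [0.476 0.002 0.041]
```

View pics/w2.png

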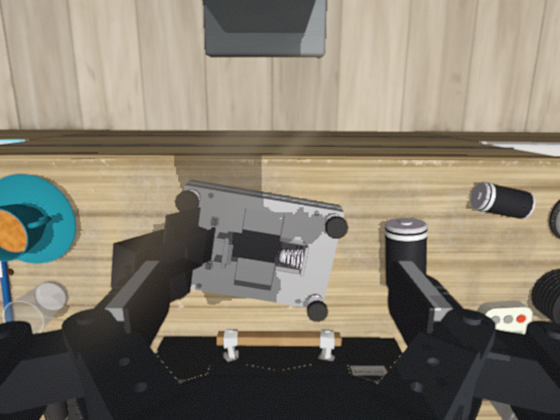

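The ring, and so the nub, is at the cell's -y end, which is already towards the scale's lip side. In this image the feet tops are near (188,200), (337,226) and (317,308), the spring is at (290,257), and the cover lies left of x≈215.

```bash
python3 - <<'E'
import cv2
i=cv2.imread('pics/w2.png')
cv2.imwrite('pics/w2c.png',cv2.resize(i[170:325,105:360],None,fx=3,fy=3,interpolation=cv2.INTER_CUBIC))
E
```

```text
(no output)
```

View pics/w2c.png

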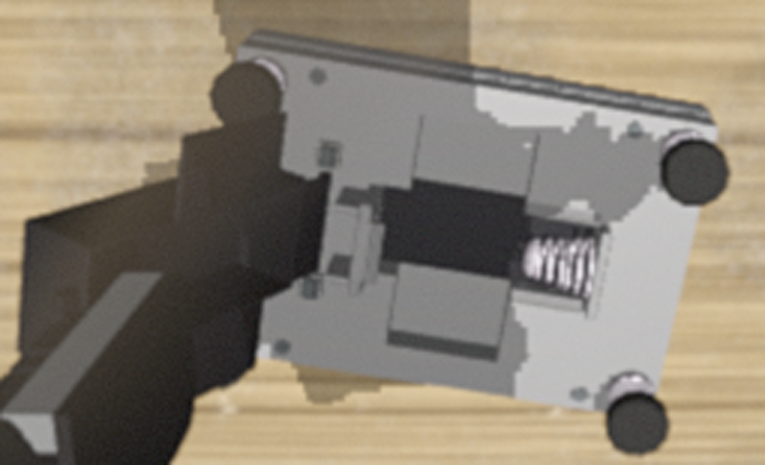

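```bash
python3 - <<'E'
from h import *
import pickle
from scipy.optimize import least_squares
c=pickle.load(open('w2.pkl','rb'))
uv=[(187.3,201),(336.7,227.3),(317.3,311)];L=np.array([(80,-51),(-80,-51),(-80,51)])/1000
P=[at(c,u,.071)[:2] for u in uv];print(np.array(P).round(4),np.linalg.norm(P[0]-P[1]),np.linalg.norm(P[1]-P[2]))
T=lambda q,p:np.array([q[0]+np.cos(q[2])*p[0]-np.sin(q[2])*p[1],q[1]+np.sin(q[2])*p[0]+np.cos(q[2])*p[1],*p[2:]])
r=least_squares(lambda q:np.ravel([T(q,l)-p for l,p in zip(L,P)]),[.48,0,-1.5])
q=r.x;print(q,np.degrees(q[2]),r.fun.round(4))
for n,p in dict(spring=(-.02775,0,.044),lip=(.02525,0,.064),seat=(0,0,.044),wall=(-.054,0,.054)).items():
    t=T(q,p);u=proj(c,t);print(n,t.round(4),u.round(1),((u-[105,170])*3).round(0))
# cell: project model of cylinder outline
m=None
s=np.array([at(c,u,.017) for u in [(502.5,199.8)]]);print(s)
E
```

```text
[[ 0.4153 -0.0506]
 [ 0.443   0.1053]
 [ 0.5422  0.0882]] 0.15832300784082412 0.10070345323360556
[ 0.47895362  0.01846305 -1.74446193] -99.95030635071251 [-0.0004 -0.001  -0.0004  0.0007  0.0008  0.0002]
spring [0.4837 0.0458 0.044 ] [279.9 253.3] [525. 250.]
lip [ 0.4746 -0.0064  0.064 ] [232.3 252.2] [382. 247.]
seat [0.479  0.0185 0.044 ] [256.2 249.2] [454. 238.]
wall [0.4883 0.0717 0.054 ] [302.8 260.5] [593. 272.]
[[0.42527572 0.31105732 0.017     ]]
```

Seat pose: scale at about (0.479, 0.0185), with x at -100°; the given sizes check out to 2 mm. The cell is at about (0.425, 0.310). Next I go above it with the tool yawed -100°.

Request:
drive_tool([
  [[3,36,0],[0,0,-7],1],
  [[3,36,0],[0,0,-7],1],
  [[3,36,-10],[0,0,-7],1],
  [[3,36,-15],[0,0,-7],1],
  [[3,36,-15],[0,0,-7],1],
  [[3,36,-15],[0,0,-7],1],
  [[3,36,-15],[0,0,-7],1],
  [[3,14,-15],[0,0,-7],1],
])

```text
clock: 3.27
eef_pos: [0.4108, 0.3039, 0.2105]
tool_rot: [0.44, 0.898, 0.001, -0.0]
ft_force: [-0.2, -0.6, 0.5]
grip_width: 0.0857
grasp_force: 0.0
```

Request:
drive_tool([
  [[3,0,-15],[0,0,-7],1],
  [[3,0,-15],[0,0,-7],1],
  [[3,0,-10],[0,0,-7],1],
  [[3,0,-10],[0,0,-7],1],
  [[0,0,-5],[0,0,-7],1],
  [[0,0,0],[0,0,-7],1],
  [[0,0,0],[0,0,-2],1],
  [[0,0,0],[0,0,0],1],
])

```text
clock: 3.93
eef_pos: [0.4228, 0.2995, 0.1561]
tool_rot: [0.744, 0.668, -0.001, -0.0]
ft_force: [-0.4, -0.2, 0.1]
grip_width: 0.0852
grasp_force: 0.0
```

```bash
cat > cellfit.py <<'E'
from h import *
o=get_obs();print(o['eef_pos'],o['tool_rot'],o['joint_pos'].round(2) if hasattr(o['joint_pos'],'round') else o['joint_pos'],o['clock'])
c=camera('wrist');save(c,'w3.png')
for s in silhouettes('cell',c)[:2]:
    m=s['region'].astype(np.uint8);p=np.argwhere(m)[:,::-1].astype(np.float32)
    print(s['conf'],s['bbox'],cv2.minAreaRect(p))
    # fit cylinder model projection by hull bounding: optimise x,y,yaw via IoU
    from scipy.optimize import minimize
    th=np.linspace(0,2*np.pi,24)
    def hull(q):
        a=q[2];d=np.array([np.cos(a),np.sin(a),0]);n=np.array([-d[1],d[0],0])
        P=[proj(c,np.array([q[0],q[1],.017])+d*u+.017*(n*np.cos(t)+np.array([0,0,np.sin(t)]))) for u in(-.03075,.02925) for t in th]
        im=np.zeros(m.shape,np.uint8);cv2.fillConvexPoly(im,(cv2.convexHull(np.array(P,np.float32))*16).astype(np.int32),1,shift=4);return im
    f=lambda q:1-(hull(q)&m).sum()/(hull(q)|m).sum()
    q0=[*at(c,cen(m),.02)[:2],np.radians(-101)]
    r=minimize(f,q0,method='Nelder-Mead',options=dict(initial_simplex=[q0,[q0[0]+.006,*q0[1:]],[q0[0],q0[1]+.006,q0[2]],[*q0[:2],q0[2]+.15]]))
    print('cell',r.x,np.degrees(r.x[2]),'iou',1-r.fun)
E
python3 cellfit.py
```

```text
[0.42283914 0.29953757 0.15608306] [ 7.43821123e-01  6.68378533e-01 -5.10005874e-04 -1.17352247e-04] [ 0.62  0.32 -0.09  1.16  0.    2.29] 3.9333
0.65 [260.0, 135.4, 307.7, 224.3] ((281.1280822753906, 181.34756469726562), (44.06218719482422, 82.16106414794922), 6.34019136428833)
cell [ 0.42578519  0.30901669 -1.78707335] -102.39176072183805 iou 0.937739989029073
0.6 [323.1, 273.6, 395.8, 340.7] ((359.3810119628906, 307.1456298828125), (60.18218231201172, 70.01673889160156), 80.18070220947266)
cell [ 0.48126416  0.19535907 -2.19214273] -125.60052678807185 iou 0.6516266919971503
```

Request:
drive_tool([
  [[3,9.5,-20],[0,0,-6],1],
  [[0,0,-35],[0,0,0],1],
  [[0,0,-35],[0,0,0],1],
  [[0,0,-30],[0,0,0],0.8],
  [[0,0,-22],[0,0,0],0.7],
  [[0,0,-10],[0,0,0],0.6],
  [[0,0,0],[0,0,0],0.5],
  [[0,0,0],[0,0,0],0.5],
])

```text
clock: 4.7
eef_pos: [0.4269, 0.3081, 0.005]
tool_rot: [0.778, 0.628, -0.0, -0.0]
ft_force: [-0.0, -0.3, 0.6]
grip_width: 0.0429
grasp_force: 0.0
```

Request:
drive_tool([
  [[-1,0.8,-2],[0,0,0],0.3],
  [[0,0,0],[0,0,0],0.3],
  [[0,0,0],[0,0,0],0.2],
  [[0,0,0],[0,0,0],0.1],
  [[0,0,0],[0,0,0],0.1],
])

```text
clock: 5.12
eef_pos: [0.4274, 0.3097, 0.005]
tool_rot: [0.778, 0.628, 0.002, 0.0]
ft_force: [-0.8, -0.0, 6.7]
grip_width: 0.0316
grasp_force: 59.6
```

Request:
drive_tool([
  [[0,0,20],[0,0,0],0.1],
  [[0,0,40],[0,0,0],0.1],
  [[0,-5,40],[0,0,0],0.1],
  [[0,-40,25],[0,0,1],0.1],
  [[0,-40,0],[0,0,1],0.1],
  [[0,0,0],[0,0,0],0.1],
])

```text
clock: 5.62
eef_pos: [0.426, 0.2234, 0.1271]
tool_rot: [0.769, 0.64, 0.0, 0.002]
ft_force: [-1.0, -0.3, -1.8]
grip_width: 0.0312
grasp_force: 59.7
```

```bash
python3 - <<'E'
from h import *
o=get_obs();print(o['eef_pos'],o['tool_rot'],o['ft_force'],o['grip_width'])
c=camera('wrist');save(c,'w4.png')
for s in silhouettes('cell',c)[:2]: print(s['conf'],s['bbox'])
i=c['image'][:,:,::-1][30:330,130:430];cv2.imwrite('pics/w4c.png',cv2.resize(i,None,fx=2,fy=2))
E
```

```text
[0.42603735 0.22344831 0.12711276] [7.68781237e-01 6.39509699e-01 4.84100247e-04 1.58741871e-03] [-0.96117808 -0.33055381 -1.82161158] 0.031154637006619502
0.97 [320.9, 174.1, 457.3, 263.2]
0.68 [232.2, 194.8, 327.1, 373.3]
```

View pics/w4c.png

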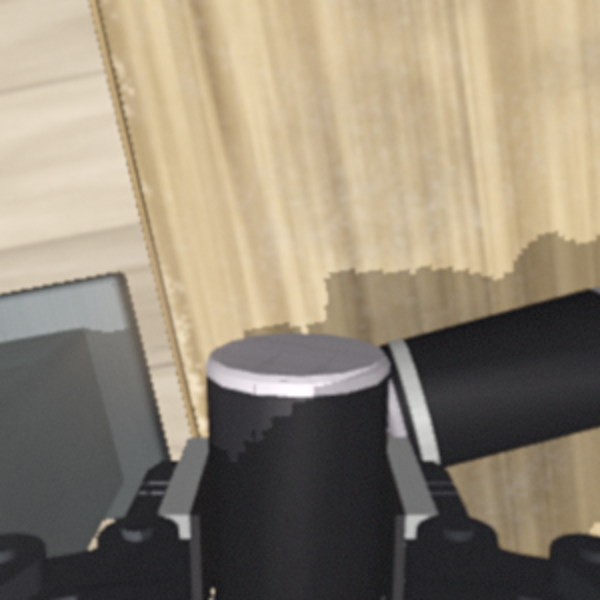

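The cell is held with its flat end towards the camera, the face's centre near full-image (279,209) and 91.5 px wide. The ellipse ratio of 0.235 against the camera's tilt says it hangs level. Next, its offset in the tool.

```bash
python3 - <<'E'
from h import *
from scipy.spatial.transform import Rotation as R
o=get_obs();c=camera('wrist')
V=np.array(c['view']);ang=np.degrees(np.arcsin(V[2,2]));
p,d=ray(c,(279,209));P=p+d*(c['K'][0][0]*.034/91.5)
Rt=R.from_quat(o['tool_rot']).as_matrix()
print('cam opt axis elev',ang,'face world',P,'in tool',Rt.T@(P-o['eef_pos']),'cam in tool',Rt.T@(p-o['eef_pos']))
print(Rt.round(3)); print('ray dir in tool',Rt.T@d)
s=[s for s in silhouettes('cell',c)]
for t in s:
    m=t['region']
    print(t['bbox'],[ (int(r),np.nonzero(m[r])[0][[0,-1]]) for r in (205,215,230,245) if m[r].any()])
E
```

```text
cam opt axis elev -75.1208916267704 face world [0.43112322 0.25526211 0.13783395] in tool [ 2.86533245e-02 -3.33551133e-05 -1.20831312e-02] cam in tool [ 0.06461353 -0.00028225 -0.14315855]
[[ 0.181  0.984  0.001]
 [ 0.984 -0.181  0.001]
 [ 0.001  0.001 -1.   ]]
ray dir in tool [-0.26457739  0.00183127  0.96438802]
[323.5, 180.4, 458.3, 269.5] [(205, array([331, 451])), (215, array([325, 454])), (230, array([324, 456])), (245, array([324, 450]))]
[233.9, 197.3, 328.7, 370.3] [(205, array([236, 319])), (215, array([233, 324])), (230, array([233, 324])), (245, array([234, 323]))]
```

Request:
drive_tool([
  [[9,-34,0],[0,0,0],0.1],
  [[9,-34,0],[0,0,0],0.1],
  [[9,-34,0],[0,0,0],0.1],
  [[9,-34,0],[0,0,0],0.1],
  [[9,-34,0],[0,0,0.5],0.1],
  [[8,-33,0],[0,0,0],0.1],
  [[0,0,0],[0,0,0],0.1],
  [[0,0,0],[0,0,0],0.1],
])

```text
clock: 6.48
eef_pos: [0.4793, 0.0246, 0.1242]
tool_rot: [0.765, 0.644, -0.0, -0.0]
ft_force: [-0.9, -0.4, -0.5]
grip_width: 0.0313
grasp_force: 59.8
```

```bash
python3 - <<'E'
from h import *
import pickle
o=get_obs();print(o['eef_pos'],o['tool_rot'],o['ft_force'])
c=camera('wrist');save(c,'w5.png')
pickle.dump({k:c[k] for k in('K','k1','view','image')},open('w5.pkl','wb'))
q=[.479,.0185,np.radians(-99.95)]
T=lambda p:np.array([q[0]+np.cos(q[2])*p[0]-np.sin(q[2])*p[1],q[1]+np.sin(q[2])*p[0]+np.cos(q[2])*p[1],p[2]])
for n,p in dict(spring=(-.02775,0,.044),wallL=(-.054,-.0183,.041),wallR=(-.054,.0183,.041),walltop=(-.054,0,.054),f1=(-.08,-.051,.071),f2=(-.08,.051,.071)).items(): print(n,proj(c,T(p)).round(1))
i=c['image'][:,:,::-1].copy();cv2.imwrite('pics/w5c.png',cv2.resize(i[0:280,70:490],None,fx=1.9,fy=1.9,interpolation=cv2.INTER_CUBIC))
E
```

```text
[0.47934692 0.02458793 0.1241548 ] [ 7.65304762e-01  6.43667944e-01 -1.27176207e-04 -4.27928431e-04] [-0.94678402 -0.4317674  -0.48262888]
spring [280.1 180.5]
wallL [250.3 137.2]
wallR [310.2 137.3]
walltop [280.3 138.9]
f1 [181.4  90.3]
f2 [379.9  90.7]
```

View pics/w5c.png

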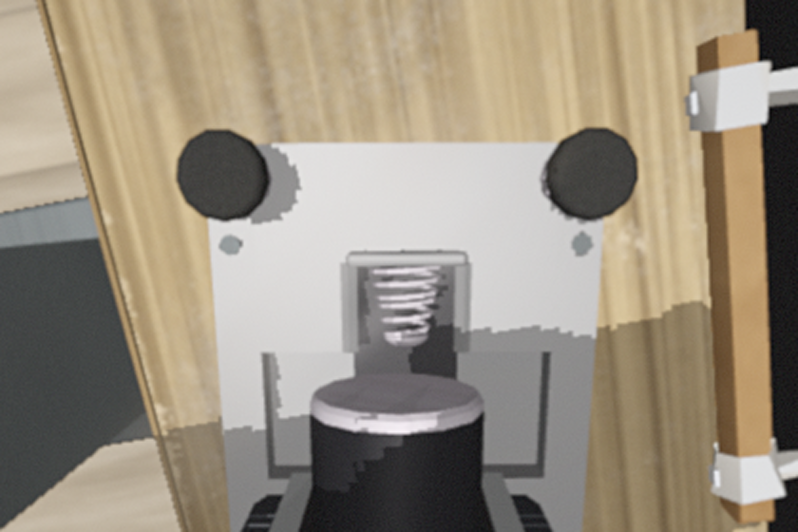

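From this camera the scale sits about 2.1 mm further towards its +y and 0.5 mm towards +x than assumed: feet at (187,92) and (383,91), spring tip at (283,182). So the scale origin is about (0.481, 0.0176). Now I tilt 30°, flat end down.

Request:
drive_tool([
  [[2,-1,-3],[-5.9,1.04,0],0.1],
  [[0.7,-0.5,-4],[-5.9,1.04,0],0.1],
  [[0,0,-4],[-5.9,1.04,0],0.1],
  [[0,0,-4],[-5.9,1.04,0],0.1],
  [[0,0,-4],[-5.9,1.04,0],0.1],
  [[0,0,0],[0,0,0],0.1],
  [[0,0,0],[0,0,0],0.1],
])

```text
clock: 7.12
eef_pos: [0.481, 0.0266, 0.104]
tool_rot: [0.737, 0.625, -0.199, 0.165]
ft_force: [0.5, -0.1, -0.6]
grip_width: 0.0309
grasp_force: 59.8
```

```bash
cat > st.py <<'E'
from h import *
from scipy.spatial.transform import Rotation as R
S=[.481,.0176,np.radians(-99.95)]
def W(p):
    q=S;return np.array([q[0]+np.cos(q[2])*p[0]-np.sin(q[2])*p[1],q[1]+np.sin(q[2])*p[0]+np.cos(q[2])*p[1],p[2]])
Rs=R.from_euler('z',S[2]).as_matrix()
def state():
    o=get_obs();p=Rs.T@(o['eef_pos']-W([0,0,0]))*1000;Rt=Rs.T@R.from_quat(o['tool_rot']).as_matrix()
    f=-Rt[:,0]  # cell axis in scale frame
    print('clock',o['clock'],'TCP scale mm',p.round(2),'tilt',np.degrees(np.arcsin(f[2])).round(2),'yaw',np.degrees(np.arctan2(f[1],f[0])).round(2),'roll',np.degrees(Rt[2,1]).round(2),'F scale',(Rs.T@o['ft_force']).round(1),'w',o['grip_width'])
    return o
E
python3 - <<'E'
from st import *
state();c=camera('wrist');save(c,'w6.png')
for n,p in dict(spring=(-.02775,0,.044),f1=(-.08,-.051,.071),f2=(-.08,.051,.071)).items(): print(n,proj(c,W(p)).round(1))
g=c['image'].mean(2)
m=(g<75).astype(np.uint8)
n,l,st,ce=cv2.connectedComponentsWithStats(m)
for k in range(1,n):
    if st[k,4]>600: print(st[k],ce[k].round(1))
s=silhouettes('cell',c)
for t in s:
    mm=t['region'];print(t['conf'],t['bbox'])
for t in silhouettes('spring_tip',c): print('spr',t['conf'],t['bbox'])
E
```

```text
clock 7.1167 TCP scale mm [ -8.83  -1.59 104.  ] tilt 29.94 yaw 0.69 roll -0.33 F scale [ 0.   0.6 -0.6] w 0.030867110607766448
spring [283.  146.2]
f1 [140.7  67.5]
f2 [430.9  70.9]
[ 106   25   74   73 4051] [142.2  60.9]
[ 391   27   74   73 4072] [427.1  62.6]
[    0    52   560   368 71960] [322.2 332.5]
[ 251  110   66   89 3551] [284.3 162.7]
0.98 [231.7, 194.6, 327.7, 372.0]
0.51 [107.3, 3.8, 466.0, 364.7]
spr 0.62 [266.7, 115.9, 303.6, 150.6]
spr 0.44 [101.5, 0.0, 462.8, 364.5]
```

Request:
drive_tool([
  [[0.6,-3.4,-10],[0,0,-0.3],0.1],
  [[0,0,-15],[0,0,0],0.1],
  [[0,0,-10],[0,0,0],0.1],
  [[0,0,0],[0,0,0],0.1],
  [[0,0,0],[0,0,0],0.1],
])

```text
clock: 7.68
eef_pos: [0.4815, 0.0193, 0.0706]
tool_rot: [0.741, 0.62, -0.199, 0.165]
ft_force: [-0.0, 0.4, -1.7]
grip_width: 0.0313
grasp_force: 59.8
```

```bash
python3 - <<'E'
from st import *
state();c=camera('wrist');save(c,'w7.png')
for n,p in dict(spring=(-.02775,0,.044),f1=(-.08,-.051,.071),f2=(-.08,.051,.071),wl=(-.054,-.0183,.041),wr=(-.054,.0183,.041),w=(-.054,0,.054)).items(): print(n,proj(c,W(p)).round(1))
m=(c['image'].mean(2)<75).astype(np.uint8)
n,l,st,ce=cv2.connectedComponentsWithStats(m)
for k in range(1,n):
    if st[k,4]>600: print(st[k],ce[k].round(1))
print(silhouettes('cell',c)[0]['bbox'])
for t in silhouettes('spring_tip',c): print('spr',t['conf'],t['bbox'])
i=c['image'][:,:,::-1];cv2.imwrite('pics/w7c.png',cv2.resize(i[20:320,130:430],None,fx=2,fy=2,interpolation=cv2.INTER_CUBIC))
E
```

```text
clock 7.6833 TCP scale mm [-1.79  0.18 70.55] tilt 29.98 yaw -0.09 roll -0.19 F scale [-0.4 -0.1 -1.7] w 0.031285696518820426
spring [278.5 178.8]
f1 [91.1 98. ]
f2 [465.1  97.6]
wl [230.1 121.1]
wr [326.6 121. ]
w [278.2 140.8]
[ 411   40   99   91 6685] [459.4  85.6]
[  45   44   98   90 6652] [94.  88.2]
[ 240  141   78   60 2215] [280.1 175.8]
[    0   218   560   202 63392] [297.2 349.8]
[233.6, 197.3, 326.6, 374.3]
spr 0.6 [258.9, 148.1, 301.5, 186.3]
```

View pics/w7c.png

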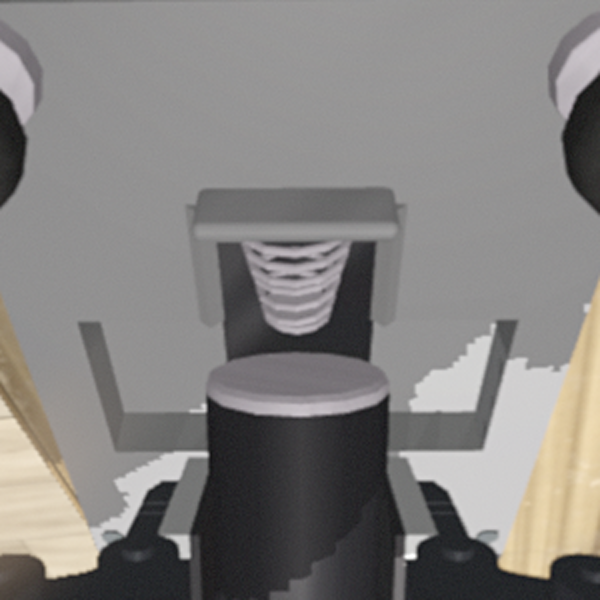

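Everything lines up laterally to about 0.2 mm: notch centre at crop x 296.5, spring 297, cell face 298. The spring tip row also fits the model. Now I go down to engage the spring at 30° tilt.

Request:
drive_tool([
  [[0.7,3.8,0],[0,0,0.2],0.1],
  [[0,0,-5],[0,0,0],0.1],
  [[0,0,-5],[0,0,0],0.1],
  [[0,0,-5],[0,0,0],0.1],
  [[0,0,-4],[0,0,0],0.1],
  [[0,0,0],[0,0,0],0.1],
  [[0,0,0],[0,0,0],0.1],
])

```text
clock: 8.42
eef_pos: [0.4826, 0.0225, 0.0517]
tool_rot: [0.739, 0.622, -0.2, 0.167]
ft_force: [-0.2, -4.9, 1.4]
grip_width: 0.0313
grasp_force: 60.0
```

```bash
python3 - <<'E'
from st import *
state();c=camera('wrist');save(c,'w8.png')
print(silhouettes('cell',c)[0]['bbox'])
for t in silhouettes('spring_tip',c): print('spr',t['conf'],t['bbox'])
E
```

```text
clock 8.4167 TCP scale mm [-5.11  0.71 51.73] tilt 30.16 yaw 0.14 roll -0.12 F scale [4.8 0.7 1.4] w 0.03127931885885735
[232.5, 196.9, 325.2, 372.6]
```

The spring pushes with 4.8 N, about 8 mm pressed, as planned. Now I roll the nub end down from 30° to 10°.

Request:
drive_tool([
  [[-0.4,0.1,-3.7],[4.9,-0.87,0],0.1],
  [[-0.4,0.1,-3.6],[4.9,-0.87,0],0.1],
  [[0,0,0],[0,0,0],0.1],
  [[0.1,0.3,-3],[4.9,-0.87,0],0.1],
  [[0,0.2,-3.1],[4.9,-0.87,0],0.1],
  [[0,0,0],[0,0,0],0.1],
  [[0,0,0],[0,0,0],0.1],
])

```text
clock: 9.15
eef_pos: [0.4808, 0.0223, 0.0381]
tool_rot: [0.763, 0.64, -0.069, 0.056]
ft_force: [-1.1, -4.4, 0.7]
grip_width: 0.0312
grasp_force: 60.2
```

```bash
python3 - <<'E'
from st import *
state();c=camera('wrist');save(c,'w9.png')
print(silhouettes('cell',c)[0]['bbox'])
E
```

```text
clock 9.15 TCP scale mm [-4.58 -1.   38.07] tilt 10.21 yaw -0.04 roll -0.11 F scale [ 4.6 -0.3  0.7] w 0.031204618977544233
[232.4, 197.1, 326.4, 368.8]
```

Request:
drive_tool([
  [[0.9,2.2,0],[0,0,0],0.1],
  [[0,0,0],[0,0,0],0.1],
  [[0,0,-2.9],[4.9,-0.87,0],0.1],
  [[0.1,0.5,-1.4],[2.5,-0.44,0],0.1],
  [[0.1,0.5,-1.4],[2.6,-0.45,0],0.1],
  [[0,0,0],[0,0,0],0.1],
  [[0,0,0],[0,0,0],0.1],
])

```text
clock: 9.83
eef_pos: [0.4816, 0.0259, 0.032]
tool_rot: [0.766, 0.643, -0.002, -0.0]
ft_force: [-3.1, -7.2, 2.9]
grip_width: 0.0309
grasp_force: 60.6
```

```bash
python3 - <<'E'
from st import *
state();c=camera('wrist');save(c,'w10.png')
print(silhouettes('cell',c)[0]['bbox'])
i=c['image'][:,:,::-1];cv2.imwrite('pics/w10c.png',cv2.resize(i[90:390,130:430],None,fx=2,fy=2,interpolation=cv2.INTER_CUBIC))
E
```

```text
clock 9.8333 TCP scale mm [-8.25 -0.8  31.99] tilt 0.16 yaw 0.02 roll -0.17 F scale [ 7.6 -1.8  2.9] w 0.03085482947764524
[232.2, 195.7, 326.7, 369.8]
```

Request:
drive_tool([
  [[-0.4,-2.5,0],[0,0,0],0.1],
  [[-0.3,-2.2,0],[0,0,0],0.1],
  [[0,0,0],[0,0,0],0.1],
  [[0,0,0],[0,0,0],0.1],
])

```text
clock: 10.27
eef_pos: [0.4813, 0.0231, 0.032]
tool_rot: [0.765, 0.644, -0.001, -0.001]
ft_force: [-3.9, -4.2, 0.2]
grip_width: 0.0306
grasp_force: 60.5
```

```bash
python3 - <<'E'
from st import *
state()
E
```

```text
clock 10.2667 TCP scale mm [-5.47 -0.63 32.02] tilt -0.03 yaw 0.13 roll -0.17 F scale [ 4.8 -3.1  0.2] w 0.03058561406273729
```

Request:
drive_tool([
  [[0,0,0],[0,0,0],0.45],
  [[0,0,0],[0,0,0],0.55],
  [[0,0,0],[0,0,0],0.55],
  [[0,0,0],[0,0,0],0.55],
])

```text
clock: 10.6
eef_pos: [0.4835, 0.0239, 0.033]
tool_rot: [0.765, 0.644, 0.002, -0.001]
ft_force: [-0.1, 0.0, -0.6]
grip_width: 0.0469
grasp_force: 0.0
```

```bash
python3 - <<'E'
from st import *
state();c=camera('wrist');save(c,'w11.png')
print(silhouettes('cell',c)[0]['bbox'])
i=c['image'][:,:,::-1];cv2.imwrite('pics/w11c.png',cv2.resize(i[90:390,130:430],None,fx=2,fy=2,interpolation=cv2.INTER_CUBIC))
E
```

```text
clock 10.6 TCP scale mm [-6.59  1.38 33.02] tilt -0.17 yaw 0.15 roll 0.07 F scale [-0.  -0.1 -0.6] w 0.0468663127533168
[228.3, 212.2, 320.5, 367.6]
```

View pics/w11c.png

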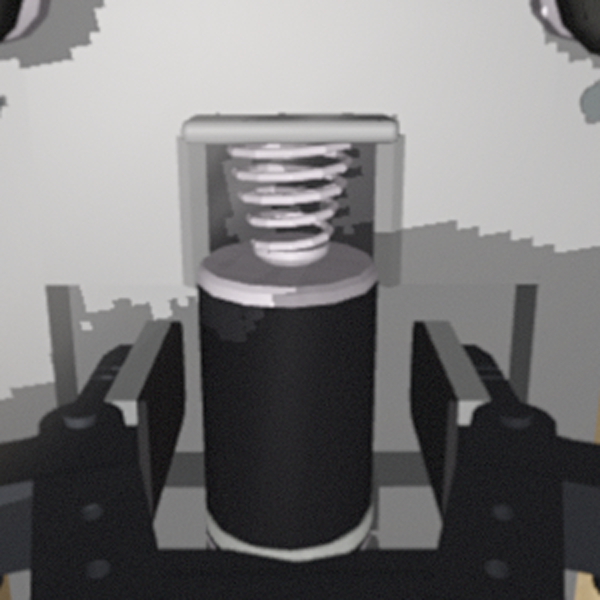

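The cell lies in its bay with the flat end on the compressed spring, and the fingers are clear at crop x≈185 and 412. I lift off and check its position from above.

Request:
drive_tool([
  [[0,0,10],[0,0,0],0.55],
  [[0,0,25],[0,0,0],0.55],
  [[0,0,40],[0,0,0],0.6],
  [[0,0,40],[0,0,0],0.8],
  [[0,0,40],[0,0,0],1],
  [[0,0,0],[0,0,0],1],
  [[0,0,0],[0,0,0],1],
])

```text
clock: 11.28
eef_pos: [0.4849, 0.0234, 0.1915]
tool_rot: [0.765, 0.644, 0.004, 0.002]
ft_force: [0.1, -0.3, -0.3]
grip_width: 0.0856
grasp_force: 0.0
```

```bash
python3 - <<'E'
from st import *
state();c=camera('wrist');save(c,'w12.png')
for t in silhouettes('cell',c)[:3]: print(t['conf'],t['bbox'],cen(t['region']))
for n,p in dict(flat_top=(-.03075,0,.061),flat_mid=(-.03075,0,.044),spring_rel=(-.02775,0,.044),walltop=(-.054,0,.054),f1=(-.08,-.051,.071),f2=(-.08,.051,.071),lip=(.02525,0,.064),L=(0,-.017,.044),Rr=(0,.017,.044)).items(): print(n,proj(c,W(p)).round(1))
m=(c['image'].mean(2)<75).astype(np.uint8)
n,l,st,ce=cv2.connectedComponentsWithStats(m)
for k in range(1,n):
    if st[k,4]>300: print(st[k],ce[k].round(1))
u=int(proj(c,W([0,0,.061]))[0]);a=c['image'].mean(2)[:,u-3:u+4].mean(1).round().astype(int);r0=int(proj(c,W([-.06,0,.05]))[1]);print(r0,a[r0:r0+130].tolist())
E
```

```text
clock 11.2833 TCP scale mm [ -6.41   2.81 191.54] tilt -0.22 yaw 0.12 roll 0.43 F scale [ 0.3  0.1 -0.3] w 0.08557018714762318
0.77 [202.1, 0.3, 242.3, 10.2] [218.57421875   3.0859375 ]
0.69 [251.4, 158.4, 298.9, 237.2] [273.33238994 198.33113208]
flat_top [273.8 165. ]
flat_mid [273.9 161.9]
spring_rel [273.9 165.6]
walltop [273.8 133. ]
f1 [200.   96.2]
f2 [347.1  96.6]
lip [273.8 236.8]
L [253.1 199.4]
Rr [294.6 199.4]
[    0     0   560   420 97509] [269.2 282.2]
[ 542    0   18  301 4648] [551.7 153.5]
[329  79  34  35 726] [346.6  94.6]
[184  80  35  34 952] [200.7  96.5]
[ 229  168  102   68 2197] [276.7 205.1]
124 [212, 214, 205, 158, 163, 192, 197, 185, 159, 153, 206, 210, 168, 123, 121, 172, 213, 185, 130, 112, 156, 211, 206, 160, 115, 107, 169, 215, 199, 145, 95, 112, 182, 209, 193, 217, 208, 178, 147, 121, 138, 189, 215, 233, 228, 171, 116, 109, 111, 109, 107, 105, 103, 101, 100, 98, 97, 96, 94, 90, 92, 92, 92, 90, 89, 88, 88, 83, 73, 66, 56, 48, 48, 47, 45, 50, 62, 64, 50, 45, 44, 46, 45, 45, 45, 45, 44, 45, 44, 43, 45, 43, 44, 44, 44, 42, 42, 43, 42, 42, 43, 40, 41, 38, 40, 107, 175, 184, 184, 177, 114, 46, 98, 154, 130, 117, 121, 125, 124, 119, 128, 131, 130, 129, 126, 123, 128, 130, 130, 131]
```

The flat end rim is at row ≈167 against 165 predicted, and the light ring is at rows 229-234, ending right at the lip (236). So the cell is seated. Next I go over beyond the cover, closing the fingers.

Request:
drive_tool([
  [[-6,-32,5],[0,0,0],0],
  [[-6,-32,0],[0,0,0],0],
  [[-6,-32,0],[0,0,0],0],
  [[-6,-32,0],[0,0,0],0],
  [[-6,-32,0],[0,0,0],0],
  [[-1,0,-10],[0,0,0],0],
  [[0,0,0],[0,0,0],0],
  [[0,0,0],[0,0,0],0],
])

```text
clock: 12.05
eef_pos: [0.4498, -0.1365, 0.1808]
tool_rot: [0.765, 0.644, -0.001, -0.003]
ft_force: [-1.0, 0.1, 0.3]
grip_width: 0.0001
grasp_force: 0.0
```

```bash
python3 - <<'E'
from st import *
state();c=camera('scene');save(c,'s2.png')
for t in silhouettes('cover',c)[:2]: print(t['conf'],t['bbox'],cen(t['region']))
H=lambda f,y:W(np.array([52-114*np.cos(f)+25.5*np.sin(f),y,44+114*np.sin(f)+25.5*np.cos(f)])/1000)
for f in(1.8,1.9,2.,2.1,2.2): print(f,proj(c,H(f,-22.5)).round(1),proj(c,H(f,22.5)).round(1),(Rs.T@(H(f,0)-W([0,0,0]))*1000).round(0))
E
```

```text
clock 12.05 TCP scale mm [157.13  -4.08 180.81] tilt -0.16 yaw 0.07 roll -0.3 F scale [ 0.1 -1.   0.3] w 0.0001308330254622535
1.8 [300.7 212.8] [320.  205.7] [103.   0. 149.]
1.9 [303.7 217.9] [323.  210.7] [113.   0. 144.]
2.0 [306.6 223.4] [325.9 216. ] [123.   0. 137.]
2.1 [309.2 229. ] [328.5 221.5] [132.   0. 130.]
2.2 [311.5 234.9] [330.8 227.3] [140.   0. 121.]
```

Request:
drive_tool([
  [[4,-0.7,-30],[0,0,0],0],
  [[0,0,-32],[0,0,0],0],
  [[0,0,0],[0,0,0],0],
  [[2.6,14.8,0],[0,0,0],0],
  [[2.6,14.8,0],[0,0,0],0],
  [[2.1,11.8,0],[0,0,0],0],
  [[2.1,11.8,0],[0,0,0],0],
  [[0,0,0],[0,0,0],0],
])

```text
clock: 12.82
eef_pos: [0.4659, -0.0821, 0.1222]
tool_rot: [0.764, 0.645, 0.001, -0.0]
ft_force: [-0.1, 0.5, 1.3]
grip_width: 0.0002
grasp_force: 0.0
```

```bash
python3 - <<'E'
from st import *
state()
E
```

```text
clock 12.8167 TCP scale mm [100.84   2.35 122.22] tilt -0.14 yaw 0.35 roll 0.05 F scale [-0.5 -0.2  1.3] w 0.00016631157822437028
```

Pushing with little force, as expected. Continuing over.

Request:
drive_tool([
  [[2.1,11.8,0],[0,0,0],0],
  [[1.7,11.8,0],[0,0,0],0],
  [[1.7,11.8,0],[0,0,0],0],
  [[1.7,11.8,0],[0,0,0],0],
  [[2.1,11.8,0],[0,0,0],0],
  [[2.1,11.8,0],[0,0,0],0],
  [[0,0,0],[0,0,0],0],
])

```text
clock: 13.4
eef_pos: [0.4769, -0.0118, 0.1215]
tool_rot: [0.764, 0.645, 0.001, -0.001]
ft_force: [0.2, 0.6, 0.3]
grip_width: -0.0001
grasp_force: 0.0
```

```bash
cat > cov.py <<'E'
from st import *
state();c=camera('scene')
t=silhouettes('cover',c);print([(x['conf'].__round__(2),x['bbox'],cen(x['region']).round(0)) for x in t[:2]])
H=lambda f,y:W(np.array([52-114*np.cos(f)+25.5*np.sin(f),y,44+114*np.sin(f)+25.5*np.cos(f)])/1000)
for f in(0,.05,.1,.3,.6,.8,1.,1.2): print(f,proj(c,H(f,-22.5)).round(1),proj(c,H(f,22.5)).round(1))
E
python3 cov.py
```

```text
clock 13.4 TCP scale mm [ 29.63   1.08 121.45] tilt -0.16 yaw 0.28 roll 0.02 F scale [-0.6  0.1  0.3] w -9.935100316511633e-05
[(0.77, [260.3, 186.5, 307.8, 239.3], array([284., 215.])), (0.17, [236.9, 186.4, 327.7, 271.0], array([282., 231.]))]
0 [256.6 206.3] [273.9 200.4]
0.05 [256.9 204.5] [274.3 198.5]
0.1 [257.3 202.7] [274.7 196.8]
0.3 [259.4 196.5] [277.1 190.6]
0.6 [264.6 190.3] [282.7 184.3]
0.8 [269.3 188.5] [287.6 182.5]
1.0 [274.8 189. ] [293.4 182.8]
1.2 [281.  191.7] [299.8 185.3]
```

Request:
drive_tool([
  [[2,11.8,0],[0,0,0],0],
  [[2,11.8,-4],[0,0,0],0],
  [[2,11.8,-6],[0,0,0],0],
  [[1.7,9.8,-10],[0,0,0],0],
  [[1.2,6,-10],[0,0,0],0],
  [[0.5,3,-10],[0,0,0],0],
  [[0,0,-7],[0,0,0],0],
  [[0,0,0],[0,0,0],0],
])

```text
clock: 14.17
eef_pos: [0.4838, 0.0408, 0.0712]
tool_rot: [0.765, 0.644, -0.001, -0.002]
ft_force: [-1.0, 0.1, 0.1]
grip_width: -0.0001
grasp_force: 0.0
```

```bash
python3 cov.py
```

```text
clock 14.1667 TCP scale mm [-23.36  -1.24  71.2 ] tilt -0.03 yaw 0.16 roll -0.29 F scale [ 0.  -1.1  0.1] w -0.0001496108640677539
[(0.84, [255.6, 203.9, 305.3, 241.8], array([278., 224.])), (0.21, [235.0, 197.4, 327.5, 268.5], array([281., 235.]))]
0 [256.6 206.3] [273.9 200.4]
0.05 [256.9 204.5] [274.3 198.5]
0.1 [257.3 202.7] [274.7 196.8]
0.3 [259.4 196.5] [277.1 190.6]
0.6 [264.6 190.3] [282.7 184.3]
0.8 [269.3 188.5] [287.6 182.5]
1.0 [274.8 189. ] [293.4 182.8]
1.2 [281.  191.7] [299.8 185.3]
```

Almost shut. I press down until the force shows it has bottomed.

Request:
drive_tool([
  [[0,0,-1],[0,0,0],0],
  [[0,0,-1],[0,0,0],0],
  [[0,0,-1],[0,0,0],0],
  [[0,0,-1],[0,0,0],0],
  [[0,0,0],[0,0,0],0],
])

```text
clock: 14.68
eef_pos: [0.4858, 0.0406, 0.0697]
tool_rot: [0.765, 0.644, 0.001, -0.001]
ft_force: [0.2, 0.6, -0.2]
grip_width: 0.0002
grasp_force: 0.0
```

Request:
drive_tool([
  [[0,0,-2],[0,0,0],0],
  [[0,0,-2],[0,0,0],0],
  [[0,0,0],[0,0,0],0],
  [[0,0,0],[0,0,0],0],
])

```text
clock: 15.02
eef_pos: [0.4862, 0.0407, 0.069]
tool_rot: [0.765, 0.644, 0.002, 0.0]
ft_force: [-7.4, -0.9, 23.6]
grip_width: 0.0001
grasp_force: 11.8
```

The cover bottomed at z = 69 mm, where shut is 69.5, with 24 N. I retreat and check.

Request:
drive_tool([
  [[0,0,5],[0,0,0],0],
  [[0,0,30],[0,0,0],0],
  [[0,0,40],[0,0,0],0],
  [[0,0,40],[0,0,0],0],
  [[0,35,30],[0,0,0],0],
  [[0,35,0],[0,0,0],0],
  [[0,0,0],[0,0,0],0],
  [[0,0,0],[0,0,0],0],
])

```text
clock: 15.68
eef_pos: [0.4858, 0.1087, 0.2081]
tool_rot: [0.764, 0.645, 0.001, -0.0]
ft_force: [-0.3, -0.5, -0.4]
grip_width: -0.0001
grasp_force: 0.0
```

```bash
python3 cov.py; python3 - <<'E'
from st import *
c=camera('wrist')
for t in silhouettes('cover',c)[:2]: print('cov',t['conf'],t['bbox'])
print([(n,proj(c,W(np.array(p)/1000)).round(1)) for n,p in dict(e1=(-62,-22.5,69.5),e2=(-62,22.5,69.5),e05=(-61,-22.5,75.2)).items()])
c=camera('scene')
for q,p in (('glass',(396,194)),('thin_cell',0)):
    for t in silhouettes(q,c)[:2]: print(q,t['conf'],t['bbox'],cen(t['region']))
E
```

```text
clock 15.6833 TCP scale mm [-90.58 -11.06 208.14] tilt -0.12 yaw 0.3 roll 0.03 F scale [ 0.5 -0.2 -0.4] w -0.00011111401290746593
[(0.71, [235.4, 192.0, 330.2, 272.3], array([281., 233.])), (0.56, [258.8, 199.0, 302.6, 243.6], array([277., 222.]))]
0 [256.6 206.3] [273.9 200.4]
0.05 [256.9 204.5] [274.3 198.5]
0.1 [257.3 202.7] [274.7 196.8]
0.3 [259.4 196.5] [277.1 190.6]
0.6 [264.6 190.3] [282.7 184.3]
0.8 [269.3 188.5] [287.6 182.5]
1.0 [274.8 189. ] [293.4 182.8]
1.2 [281.  191.7] [299.8 185.3]
cov 0.65 [236.2, 210.3, 347.6, 303.0]
[('e1', array([265.2, 226.3])), ('e2', array([321. , 226.5])), ('e05', array([265. , 229.8]))]
glass 0.8 [392.7, 258.8, 424.2, 299.7] [407.05228758 276.29411765]
thin_cell 0.63 [250.9, 169.9, 256.1, 188.5] [254.78125    180.27083333]
thin_cell 0.22 [233.5, 190.8, 329.5, 271.5] [281.02878896 233.53723531]
```

```bash
python3 -c "
from workcell import job_done;print(job_done())"
```

```text
the job is handed in; nothing more can be done
None
```

The thick cell is in the bay with its nub under the lip and its flat end on the spring. The cover is shut over it, and the thin cell and glass did not move in the camera checks; I handed the job in at about 16 s, but no verdict came back.

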